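# Stack damping discs on a lowering carousel plate

### The job

Turn the carousel by its upright pin so that its empty plate faces the wooden deck, then slide the larger metal disc off the deck onto the middle of that plate and press it down by its top until the plate meets its bottom stop, bedding it there with a steady push of about 20 to 30 N. Then slide the smaller disc off the deck onto the middle of the larger one, leaving a flat, centred stack, and leave the other things on the desk where they are.

Things in the scene. Friction and masses are not known exactly. Their poses are not given: they have to be found in the camera images.
- station: Fixed station: wooden deck beside a three-armed carousel. Origin: carousel axis at desk level; z up; x points from deck to carousel. Deck top 55 mm above the desk, spanning x = -364 to -174 mm, y = -155 to 155 mm, straight edge facing the carousel. The other two arms carry fixed finished stacks (65 mm above the desk); hub cap 51 mm above the desk.
- loading_point (a point): Fixed point 110 mm from the carousel axis towards the deck, at the height of the deck top (55 mm): the plate's centre belongs here when the plate faces the deck. The deck's edge is 64 mm from it.
- carousel (a joint): Angle of the carousel (rad, growing anticlockwise from above; limits -0.3 and 6.58). 0 and 6.283 (2 pi) both mean the empty plate faces the deck. Stiff enough to stay where left: 2 to 5 N on the pin turns it slowly, and it hardly coasts. No detent and no stop at the facing position.
- pin_top (a point): Centre of the top of the carousel's upright steel turning pin: 16 mm thick, free from 30 mm up to 111 mm above the desk, 140 mm from the axis, on the opposite side of the axis from the empty plate (at angle 0 it lies along the station's +x).
- plate (a point): Centre of the upper face of the empty dark steel plate, 120 mm across, 110 mm from the carousel axis. Raised, its face is 1.5 mm below the deck's top, and 4 mm separate plate and deck edge when it faces the deck.
- lift (a joint): How far the plate has been pressed down (m): 0 raised, 0.013 at its solid bottom stop. A brake of about 9 N resists and holds it at any height, discs on it included; it does not spring back. Fully down, a large disc on it lies 2.5 mm below the deck's top. Bedding at the stop takes over 15 N for a moment (aim at 20 to 30); over 45 N on a disc is too much.
- large_disc: Larger loose plain aluminium disc, 110 mm across, 12 mm thick, about 0.3 kg, flat on the deck at the start. Origin: centre of its underside; z up. Too wide to grasp.
- small_disc: Smaller loose plain aluminium disc, 90 mm across, 12 mm thick, about 0.2 kg, flat on the deck beside the large one (they may swap sides). Origin: centre of its underside; z up. Too wide to grasp.
- striker: Bystander: black rubber striker, 32 mm across, 32 mm tall, standing at the back of the deck. Origin: centre of its underside.
- fork_box: Bystander: wooden box 180 x 90 x 55 mm with a steel tuning fork on top (193 mm high in all), left. Origin: centre of its underside.
- fork_box_b: Bystander: the same kind of box and fork, on the right. Origin: centre of its underside.
- phone: Bystander: black phone 148 x 72 x 9 mm lying on the desk at the left. Origin: centre of its underside.
- tumbler: Bystander: glass tumbler 70 mm across, 110 mm tall, near right, towards the robot. Origin: centre of its underside.
Things that resemble listed ones, but are neither listed nor needed, are in the scene too. What is shaped like the small_disc but pink is not meant.

How it is judged:
By the outcome, as a careful person would: the job done as asked, in the order asked, and still so for the second after the job is handed in, with the robot touching nothing.
It also fails if it takes over 72 s, if anything falls off the work surface, if the arm or the gripper's body presses on something with over 40 N, if the wrist force passes 120 N, or if a joint passes its speed limit or range.

### The arm

A 6-joint arm with a two-finger parallel gripper is mounted at the origin on the work surface. World frame = base frame: x ahead of the robot, y to its left, z up, the work surface at z = 0. Lengths are in m, angles in rad, forces in N, time in s.
With the tool pointing down it reaches from about 0.35 to 0.775 m from the base axis. Payload 5.5 kg.
Tool frame: the origin (TCP) lies at the very end of the fingers, on their centre line; the grasp point (between the pads) lies 19 mm behind it; z points along the fingers, y is the direction in which the jaws open and shut (so a half turn about z gives the same grasp; the last joint's range is limited). The gripper opens to 85 mm and grips with 20 to 120 N. Pads are 22 mm wide; open, the fingers measure 114 mm over their backs; the gripper's body (76 mm by 85 mm) begins 54 mm behind the grasp point. The pads swing forward as they close: fully open they stand 13 mm farther back than shut.
Start: joints at [-1.32, 0.313, 0.046, 1.304, 0, 1.431], TCP at [0.219, -0.532, 0.231] pointing down, gripper open.
Joint ranges: [-2.76, 2.76], [-0.86, 1.69], [-1.03, 1.26], [-2.2, 2.34], [-1.47, 1.5], [-3.14, 3.14]. Speed limits (rad/s): [2.57, 2.57, 3.14, 3.14, 3.14, 3.14].

### API

Orientations are given as a unit quaternion [w, x, y, z].
In Python, from workcell import get_state, imaging, env, spotter gives the robot as it stands.
- The arm moves only by the tool play_rows, never from a script. Its argument "moves" is a list of rows, each an object with "claw": the finger opening in cm, from 0 to 8.54; "delta_pos": the shift along the tool's x, y, z in cm, a list of three; "twist": the turn about the tool's z in degrees. A call has 1 to 12 rows; each row is the pose to reach, as a shift and turn from the pose commanded when the call began, along the tool's axes at that moment; what a row does not reach only later rows make up. A row lasts 1/8 s, in which the tool goes at most 62.5 mm and 10.7 degrees, less where a joint would pass 70% of its speed; a pose out of reach is approached as far as the arm can. A call with a gripper value outside its range is refused whole. The fingers move at their own pace and stop on an object; "force" is the grip in N (left out, the last holds). Time passes only in rows, so rows that repeat a pose let the fingers close. It gives the time, the measured TCP pose, the force and the opening at its end, in the units of the state.
- get_state(): the state, without advancing time (a new reading comes with each control period).
- imaging.read_camera(name): name is "scene" or "top" or "wrist"; returns the picture (480x640x3 uint8, red, green, blue); there is no depth.
- imaging.camera_info(name): a dict with "fx", "fy", "cx", "cy" (pixels), "k1" (the pictures are not rectified: a ray, as slopes to the right and down, at radius r is drawn at 1 + k1 r^2 times it, then the intrinsics apply), "world_to_cam" (4x4, takes a point from world to camera coordinates). Camera axes: x right, y down, z forward; pixel columns grow to the right and rows downward; lengths in m; the calibration is good to about 2 mm. A picture is of the moment at which its call begins: read the wrist's pose just before it. camera_info takes no time and is no camera call; for the wrist camera it gives the pose at the moment of the call.
- env.hand_in(): hands the job in, once; it reports no verdict.
Trained networks look in the newest picture that a camera, given by its name, has taken for a name from the list of things; names that differ only in an ending like _2 or _b are one class to them, and where a whole thing is asked for, a point or a joint stands for the part that bears it (a point fixed in the world has none). Each returns a list of dicts, best first, with "conf" (0 to 1); they miss things now and then, are a little off and sometimes report something else, mostly with a low value. They report only what shows in the picture. A call takes as long as a camera call. They do not tell look-alikes from the thing itself.
- spotter.spot_in(camera, query): "extent" ([left, top, right, bottom] in pixels, round what is visible of it).
The state is a dict: "clock": time; "joint_pos": joint angles; "qvel": joint speeds; "tau": joint torques, N m; "tcp_pos": TCP position; "orientation": TCP orientation; "wrist_force": force on the tool from outside, world axes, zero at the start; "ft_torque": the same for the moment, N m; "finger_gap": finger opening in m.
Only numpy, scipy, OpenCV 4.12 (cv2) and the standard library are available. Lean on these libraries where they do the work, as an engineer would, in place of code of your own. Each camera call takes 0.05 s, during which the arm holds its last target. There are 200 camera calls.

## Working session

There is one attempt and no reset: what is moved stays moved. The work goes in short steps, Python scripts to look and compute and a tool call to move; the robot and the scene stay as the last step left them, time stands still between calls to the robot, and variables do not carry over. Pictures are saved under pics/ and viewed, about 8 in all and at most 12, crops included, and the job is handed in when it is done.

Besides the shell and the picture viewer there is one more tool, called after "Call:" in YAML: its name, and indented under it one key for each argument. play_rows: Moves the arm, as the interface text tells. Its arguments: {"type":"object","properties":{"moves":{"type":"array"},"force":{"type":"number"}},"required":["moves"]}

```bash
mkdir -p pics; ls; cat > h.py <<'E'
import numpy as np, cv2
from workcell import get_state, imaging, env, spotter
def snap(n,f):
    im=imaging.read_camera(n); cv2.imwrite(f'pics/{f}.png',im[:,:,::-1]); return im
def ray(ci,u,v):
    d=np.array([(u-ci['cx'])/ci['fx'],(v-ci['cy'])/ci['fy']]); s=d.copy()
    for _ in range(30): s=d/(1+ci['k1']*(s@s))
    T=np.array(ci['world_to_cam']); R=T[:3,:3]
    return -R.T@T[:3,3], R.T@np.array([s[0],s[1],1])
def at_z(ci,u,v,z):
    o,d=ray(ci,u,v); return o+d*(z-o[2])/d[2]
def proj(ci,p):
    T=np.array(ci['world_to_cam']); c=T[:3,:3]@np.array(p)+T[:3,3]; s=c[:2]/c[2]; s=s*(1+ci['k1']*(s@s))
    return np.array([s[0]*ci['fx']+ci['cx'],s[1]*ci['fy']+ci['cy']])
E
python3 - <<'E'
from h import *
print(get_state())
for n in('top','scene'):
    snap(n,n+'0'); ci=imaging.camera_info(n); print(n,ci)
    for q in('station','carousel','pin_top','plate','large_disc','small_disc','striker','fork_box','phone','tumbler'):
        print(q,[(np.round(d['extent'],1).tolist(),round(d['conf'],2)) for d in spotter.spot_in(n,q)])
E
```

```text
pics
{'clock': 0.0, 'joint_pos': array([-1.31960512e+00,  3.13989988e-01,  4.49691697e-02,  1.30360089e+00,
       -1.10819542e-05,  1.43121707e+00]), 'qvel': array([-8.04065381e-04,  4.61185734e-04,  1.78757601e-03, -1.34526306e-04,
        8.98161316e-05, -1.99264826e-03]), 'tau': array([-9.53018025e-04, -4.80625784e+01,  2.98532850e+01,  1.92800938e-02,
       -1.55814942e-04, -3.33930046e-06]), 'tcp_pos': array([ 0.21888736, -0.53114915,  0.23041079]), 'orientation': array([-9.10962232e-04,  9.80972542e-01,  1.94144377e-01, -5.64395928e-05]), 'wrist_force': array([ 0.39553925, -0.40563433,  0.60106007]), 'ft_torque': array([0.00137649, 0.01798765, 0.02457139]), 'finger_gap': 0.08522840336811684}
top {'fx': 483.203730977911, 'fy': 483.203730977911, 'cx': 317.47581750333916, 'cy': 240.31163751574869, 'k1': -0.06273446647046818, 'world_to_cam': array([[-0.00189419, -0.99996265, -0.00843235,  0.00815396],
       [-0.99566316,  0.00267023, -0.09299323,  0.59133422],
       [ 0.09301227,  0.00821964, -0.99563103,  1.27644546],
       [ 0.        ,  0.        ,  0.        ,  1.        ]
[... 1259 characters left out ...]
.7, 283.8], 0.81)]
pin_top [([230.6, 193.9, 344.6, 287.4], 0.69)]
plate [([236.1, 191.1, 282.7, 224.7], 0.88)]
large_disc [([358.9, 210.5, 405.2, 245.2], 0.76)]
small_disc [([356.8, 261.0, 390.6, 291.8], 0.82), ([261.2, 338.8, 302.3, 382.5], 0.8), ([473.8, 218.7, 518.0, 261.4], 0.35)]
striker [([363.4, 207.9, 402.0, 243.5], 0.69), ([472.8, 219.5, 521.0, 262.7], 0.61), ([406.6, 246.9, 421.8, 267.3], 0.53)]
fork_box [([461.2, 275.1, 531.1, 368.1], 0.83), ([131.0, 172.4, 183.4, 255.1], 0.74), ([240.4, 190.9, 287.4, 224.1], 0.66), ([357.1, 261.7, 391.3, 290.3], 0.61), ([228.3, 194.4, 345.0, 286.8], 0.33)]
phone [([474.0, 219.2, 518.9, 261.7], 0.68)]
tumbler [([252.3, 129.5, 277.2, 171.7], 0.58)]
```

View pics/top0.png

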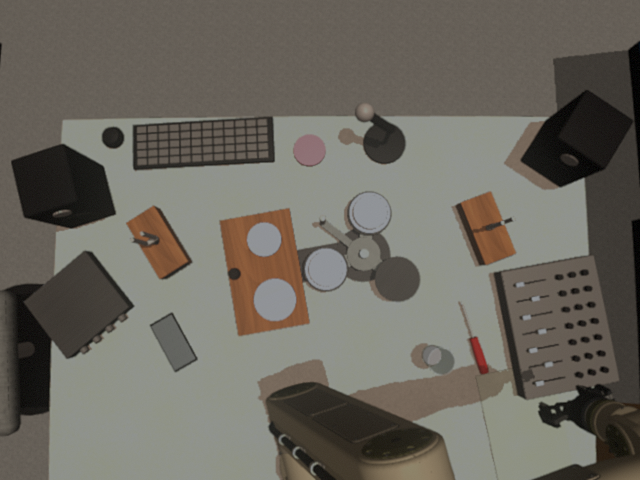

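View pics/scene0.png

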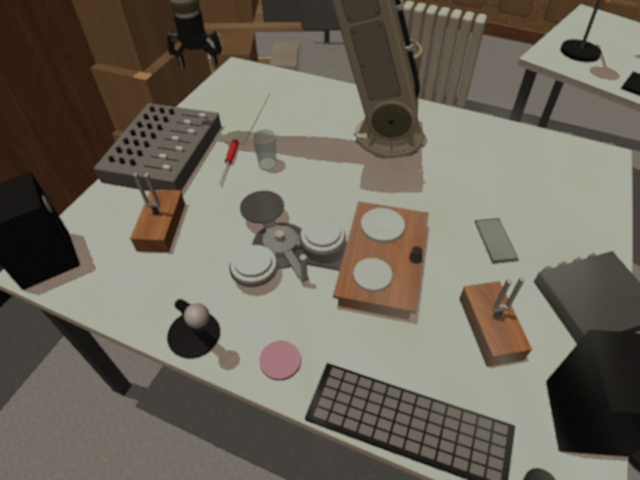

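```bash
cat > fit.py <<'E'
from h import *
from scipy.optimize import least_squares
def hsv(f): 
    return cv2.cvtColor(cv2.imread(f'pics/{f}.png'),cv2.COLOR_BGR2HSV)
D=np.array([[-364,-155],[-174,-155],[-174,155],[-364,155]])/1000
def S(p,xy):
    c,s=np.cos(p[2]),np.sin(p[2]); xy=np.asarray(xy,float)
    return np.array([p[0]+c*xy[...,0]-s*xy[...,1],p[1]+s*xy[...,0]+c*xy[...,1]]).T
if __name__=='__main__':
    # deck corners (rough, by eye) -> refine with line edges in grayscale
    rough={'top':[(239,334),(308,326),(291,209),(221,218)],'scene':[(428,215),(359,205),(336,297),(415,310)]}
    res={}
    for n in rough:
        h=hsv(n+'0'); m=((h[...,0]<20)&(h[...,1]>90)&(h[...,2]>60)).astype(np.uint8)
        sel=np.zeros_like(m); cv2.fillConvexPoly(sel,np.int32(rough[n]),1); 
        sel=cv2.dilate(sel,np.ones((13,13))); m&=sel; m=cv2.morphologyEx(m,cv2.MORPH_CLOSE,np.ones((5,5)))
        c=max(cv2.findContours(m,0,cv2.CHAIN_APPROX_NONE)[0],key=cv2.contourArea)
        hull=cv2.convexHull(c); a=cv2.approxPolyDP(hull,6,True)[:,0]; print(n,a.tolist())
        ci=imaging.camera_info(n); print([np.round(at_z(ci,*p,.055)[:2],4).tolist() for p in rough[n]])
    ci=imaging.camera_info('top')
    W=np.array([at_z(ci,*p,.055)[:2] for p in rough['top']])
    f=least_squares(lambda p:(S(p,D)-W).ravel(),[.5,-.1,-1.4]); print('station(top)',f.x,np.round(f.fun*1000,1))
    hub=at_z(ci,363,253,.051); print('hub',hub)
    p=f.x
    inv=lambda w:(np.array([[np.cos(p[2]),np.sin(p[2])],[-np.sin(p[2]),np.cos(p[2])]])@(np.array(w)[:2]-p[:2])).round(4)
    for nm,u,v,z in(('pin',322,221,.111),('plate',397,279,.0535),('small',264,239,.067),('large',275,300,.067),('striker',233.5,273,.087),('stk',326,269,.065),('stk2',370,212,.065)):
        w=at_z(ci,u,v,z); print(nm,w.round(4),'st',inv(w))
    for n in ('top','scene'):
        im=cv2.imread(f'pics/{n}0.png'); ci=imaging.camera_info(n)
        b=(200,180,445,350) if n=='top' else (220,180,440,330)
        k=3.5; cr=cv2.resize(im[b[1]:b[3],b[0]:b[2]],None,fx=k,fy=k,interpolation=cv2.INTER_CUBIC)
        pt=lambda q:tuple(np.int32((proj(ci,q)-[b[0],b[1]]+.5)*k))
        def poly(xy,z,col): cv2.polylines(cr,[np.int32([pt([*w,z]) for w in S(p,xy)])],True,col,1)
        circ=lambda c,r:np.array(c)+r*np.array([[np.cos(t),np.sin(t)] for t in np.linspace(0,6.28,60)])
        poly(D,.055,(0,255,0)); poly(circ((0,0),.005),.051,(0,255,0))
        wi=lambda u,v,z:inv(at_z(imaging.camera_info('top'),u,v,z))
        poly(circ(wi(264,239,.067),.045),.067,(0,0,255)); poly(circ(wi(275,300,.067),.055),.067,(0,0,255))
        poly(circ(wi(397,279,.0535),.060),.0535,(255,0,0)); poly(circ(wi(322,221,.111),.008),.111,(255,0,0))
        cv2.imwrite(f'pics/ov_{n}.png',cr)
E
python3 fit.py; cd pics; python3 -c "
import cv2,numpy as np
a=cv2.imread('ov_top.png');b=cv2.imread('ov_scene.png');print(a.shape,b.shape)"
```

```text
top [[288, 209], [308, 322], [239, 335], [220, 221]]
[[0.3439, 0.2118], [0.3647, 0.0317], [0.6726, 0.0769], [0.6492, 0.2636]]
scene [[359, 202], [427, 214], [414, 311], [340, 305], [334, 296]]
[[0.3479, 0.218], [0.3841, 0.0386], [0.6773, 0.0931], [0.6408, 0.2681]]
station(top) [ 0.5470222  -0.12013385 -1.42375445] [-3.5  5.5  3.5 -2.4  2.2 -2.2 -2.2 -0.9]
hub [ 0.55515957 -0.11365521  0.051     ]
pin [ 0.6327 -0.0054  0.111 ] st [-0.1009  0.1016]
plate [ 0.4863 -0.2021  0.0535] st [ 0.0722 -0.0721]
small [0.5915 0.1467 0.067 ] st [-0.2574  0.0831]
large [0.4325 0.1169 0.067 ] st [-0.2512 -0.0785]
striker [0.5021 0.2222 0.087 ] st [-0.3452  0.0057]
stk [ 0.5127 -0.0156  0.065 ] st [-0.1084 -0.0186]
stk2 [ 0.6624 -0.1321  0.065 ] st [0.0287 0.1124]
(595, 858, 3) (525, 770, 3)
```

View pics/ov_top.png

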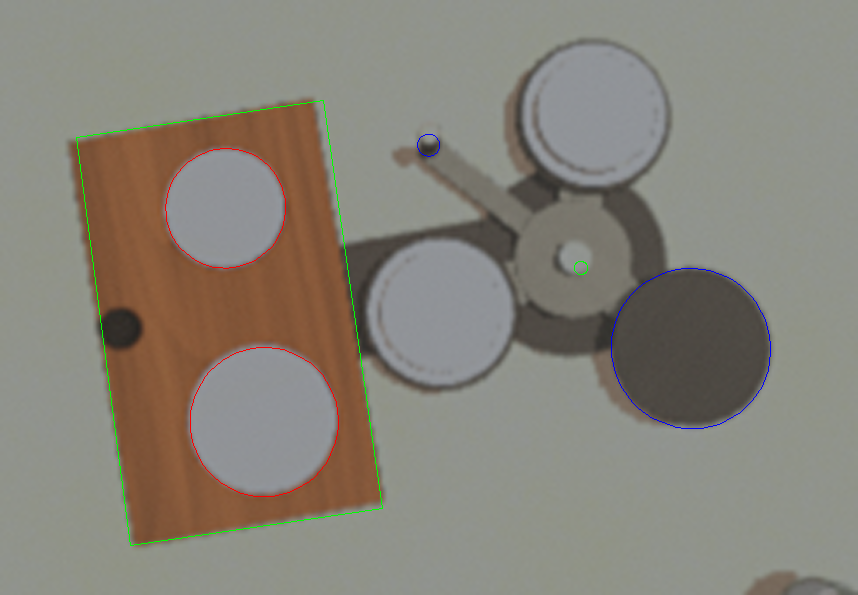

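```bash
python3 - <<'E'
from fit import *
ci=imaging.camera_info('top')
cr=lambda x,y:(200+x/3.5-.5,180+y/3.5-.5)
W=np.array([at_z(ci,*cr(*q),.055)[:2] for q in[(130,545),(380,507),(316,99),(71,140)]])
hub=at_z(ci,*cr(574,256),.051)[:2]; plate=at_z(ci,*cr(691,349),.0535)[:2]; pin=at_z(ci,*cr(428,141),.111)[:2]
st=np.array([at_z(ci,*cr(593,114),.065)[:2],at_z(ci,*cr(440,313),.065)[:2]])
def r(q):
    a=q[3]; u=lambda t,R:S(q,[R*np.cos(t),R*np.sin(t)])
    return np.concatenate([(S(q,D)-W).ravel(),q[:2]-hub,u(a+np.pi,.11)-plate,u(a,.14)-pin,u(a-np.pi/3,.11)-st[0],u(a+np.pi/3,.11)-st[1]])
f=least_squares(r,[.55,-.11,-1.42,2.35],loss='soft_l1',f_scale=.003)
q=f.x; print(q,np.round(r(q)*1000,1))
inv=lambda w:(np.array([[np.cos(q[2]),np.sin(q[2])],[-np.sin(q[2]),np.cos(q[2])]])@(np.array(w)[:2]-q[:2])).round(4)
for nm,x,y,z in(('small',225.5,208,.067),('large',264,421.5,.067)): 
    w=at_z(ci,*cr(x,y),z); print(nm,w,inv(w))
print('load',S(q,[-.11,0]),'pin now',S(q,[.14*np.cos(q[3]),.14*np.sin(q[3])]),'pin goal',S(q,[.14,0]))
s=get_state(); print(s['tcp_pos'])
E
```

```text
[ 0.55271488 -0.11559538 -1.40571938  2.32154897] [-0.7  0.1  2.3 -0.9  1.1  1.4  0.6  2.2 -3.4 -0.6 -0.  -0.9  2.2  0.3
 -0.5 -0.8 -2.2 -0.4]
small [0.59168831 0.14687434 0.067     ] [-0.2525  0.0816]
large [0.43272931 0.11708227 0.067     ] [-0.2492 -0.0801]
load [ 0.53463877 -0.00709075] pin now [ 0.63799348 -0.00456583] pin goal [ 0.57572083 -0.25369218]
[ 0.21901786 -0.53168869  0.23130156]
```

Call:
play_rows:
  moves:
    - {"claw": 6, "delta_pos": [4.9, -2.73, 0], "twist": -10}
    - {"claw": 6, "delta_pos": [9.8, -5.47, 0], "twist": -20}
    - {"claw": 6, "delta_pos": [14.7, -8.2, 0], "twist": -30}
    - {"claw": 6, "delta_pos": [19.6, -10.9, 0], "twist": -40}
    - {"claw": 6, "delta_pos": [24.5, -13.7, 0], "twist": -50}
    - {"claw": 6, "delta_pos": [29.4, -16.4, 0], "twist": -60}
    - {"claw": 6, "delta_pos": [34.3, -19.1, 0], "twist": -70}
    - {"claw": 6, "delta_pos": [39.2, -21.9, 0], "twist": -80}
    - {"claw": 6, "delta_pos": [44.1, -24.6, 0], "twist": -90}
    - {"claw": 6, "delta_pos": [49, -27.3, 0], "twist": -100}
    - {"claw": 6, "delta_pos": [53.9, -30.1, 0], "twist": -110}
    - {"claw": 6, "delta_pos": [58.8, -32.8, 0], "twist": -120}

```text
clock: 2.6
tcp_pos: [0.6388, -0.0028, 0.2314]
orientation: [0.0, 0.32, 0.948, -0.0]
wrist_force: [0.9, 0.1, 0.8]
finger_gap: 0.0599
```

Call:
play_rows:
  moves:
    - {"claw": 6, "delta_pos": [0, 0, 0], "twist": -10}
    - {"claw": 6, "delta_pos": [0, 0, 0], "twist": -20}
    - {"claw": 6, "delta_pos": [0, 0, 0], "twist": -30}
    - {"claw": 6, "delta_pos": [0, 0, 0], "twist": -40}
    - {"claw": 6, "delta_pos": [0, 0, 0], "twist": -50}
    - {"claw": 6, "delta_pos": [0, 0, 0], "twist": -60}
    - {"claw": 6, "delta_pos": [0, 0, 0], "twist": -70}
    - {"claw": 6, "delta_pos": [0, 0, 0], "twist": -80}
    - {"claw": 6, "delta_pos": [0, 0, 0], "twist": -90}
    - {"claw": 6, "delta_pos": [0, 0, 0], "twist": -90}

```text
clock: 3.85
tcp_pos: [0.6378, -0.0045, 0.2312]
orientation: [-0.0, -0.441, 0.898, -0.0]
wrist_force: [0.3, 0.1, 0.6]
finger_gap: 0.0597
```

```bash
python3 - <<'E'
from h import *
s=get_state();print(s['tcp_pos'],s['orientation'],s['joint_pos'])
im=snap('wrist','w1'); ci=imaging.camera_info('wrist')
print(ci['fx'],proj(ci,[.638,-.005,.111]),proj(ci,[*s['tcp_pos'][:2],.111]))
E
```

```text
[ 0.63775004 -0.00446118  0.2312062 ] [-7.03553012e-05 -4.40578052e-01  8.97714306e-01 -1.36782735e-05] [-1.32716430e-01  4.39567847e-01  2.30739546e-01  1.36206983e+00
 -1.00911627e-04 -1.04520140e+00]
342.6816481686732 [315.28620289 223.44175029] [315.94681114 223.77042657]
```

View pics/w1.png

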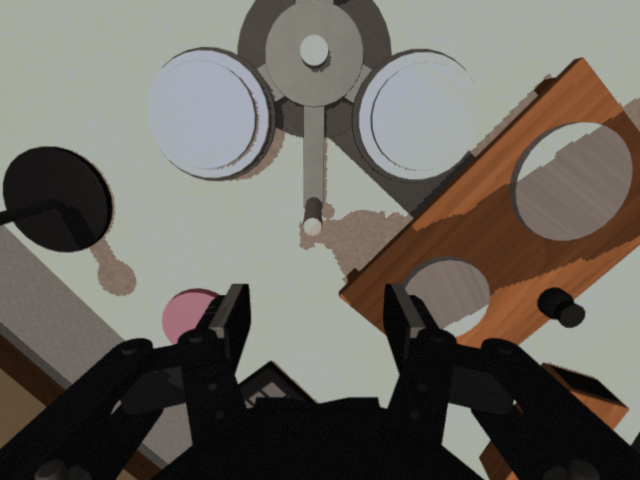

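Call:
play_rows:
  force: 30
  moves:
    - {"claw": 6, "delta_pos": [0, 0, 5], "twist": 0}
    - {"claw": 6, "delta_pos": [0, 0, 10], "twist": 0}
    - {"claw": 6, "delta_pos": [0, 0, 14], "twist": 0}
    - {"claw": 3, "delta_pos": [0, 0, 14.6], "twist": 0}
    - {"claw": 1, "delta_pos": [0, 0, 14.6], "twist": 0}
    - {"claw": 1, "delta_pos": [0, 0, 14.6], "twist": 0}
    - {"claw": 1, "delta_pos": [0, 0, 14.6], "twist": 0}
    - {"claw": 1, "delta_pos": [0, 0, 14.6], "twist": 0}

```text
clock: 4.9
tcp_pos: [0.6393, -0.0048, 0.0872]
orientation: [0.001, -0.441, 0.897, -0.001]
wrist_force: [1.2, -2.3, 4.9]
finger_gap: 0.0152
```

```bash
python3 - <<'E'
import numpy as np
# arc rows in tool axes at grasp: hub at 0.14 along radial inwards. tool x at psi=232.3 points to hub
a0=2.3215; c=np.array([.5527,-.1156]); th=-1.4057
psi=np.deg2rad(232.3)
p0=c+.14*np.array([np.cos(a0+th),np.sin(a0+th)]);print(p0)
N=30
for i in range(1,N+1):
    a=a0*(1-i/N); p=c+.14*np.array([np.cos(a+th),np.sin(a+th)])-p0
    # call frame starts every 10 rows
    k=(i-1)//10*10; b=a0*(1-k/N); ps=psi-a0*k/N; q=c+.14*np.array([np.cos(b+th),np.sin(b+th)])-p0
    d=p-q; x=d@[np.cos(ps),np.sin(ps)]; y=d@[np.sin(ps),-np.cos(ps)]
    print(i,round(100*x,2),round(100*y,2),round(np.degrees(a0)/N*(i-k),1))
E
```

```text
[ 0.63798189 -0.00457298]
1 0.04 -1.08 4.4
2 0.16 -2.16 8.9
3 0.37 -3.22 13.3
4 0.65 -4.27 17.7
5 1.02 -5.29 22.2
6 1.46 -6.27 26.6
7 1.98 -7.22 31.0
8 2.57 -8.13 35.5
9 3.23 -8.99 39.9
10 3.96 -9.8 44.3
11 0.04 -1.08 4.4
12 0.16 -2.16 8.9
13 0.37 -3.22 13.3
14 0.65 -4.27 17.7
15 1.02 -5.29 22.2
16 1.46 -6.27 26.6
17 1.98 -7.22 31.0
18 2.57 -8.13 35.5
19 3.23 -8.99 39.9
20 3.96 -9.8 44.3
21 0.04 -1.08 4.4
22 0.16 -2.16 8.9
23 0.37 -3.22 13.3
24 0.65 -4.27 17.7
25 1.02 -5.29 22.2
26 1.46 -6.27 26.6
27 1.98 -7.22 31.0
28 2.57 -8.13 35.5
29 3.23 -8.99 39.9
30 3.96 -9.8 44.3
```

Call:
play_rows:
  moves:
    - {"claw": 1, "delta_pos": [0.04, -1.08, 0], "twist": 4.4}
    - {"claw": 1, "delta_pos": [0.16, -2.16, 0], "twist": 8.9}
    - {"claw": 1, "delta_pos": [0.37, -3.22, 0], "twist": 13.3}
    - {"claw": 1, "delta_pos": [0.65, -4.27, 0], "twist": 17.7}
    - {"claw": 1, "delta_pos": [1.02, -5.29, 0], "twist": 22.2}
    - {"claw": 1, "delta_pos": [1.46, -6.27, 0], "twist": 26.6}
    - {"claw": 1, "delta_pos": [1.98, -7.22, 0], "twist": 31.0}
    - {"claw": 1, "delta_pos": [2.57, -8.13, 0], "twist": 35.5}
    - {"claw": 1, "delta_pos": [3.23, -8.99, 0], "twist": 39.9}
    - {"claw": 1, "delta_pos": [3.96, -9.8, 0], "twist": 44.3}

```text
clock: 6.15
tcp_pos: [0.6926, -0.0945, 0.0872]
orientation: [0.002, -0.07, 0.998, 0.001]
wrist_force: [0.9, 3.8, 5.4]
finger_gap: 0.0145
```

Call:
play_rows:
  moves:
    - {"claw": 1, "delta_pos": [0.04, -1.08, 0], "twist": 4.4}
    - {"claw": 1, "delta_pos": [0.16, -2.16, 0], "twist": 8.9}
    - {"claw": 1, "delta_pos": [0.37, -3.22, 0], "twist": 13.3}
    - {"claw": 1, "delta_pos": [0.65, -4.27, 0], "twist": 17.7}
    - {"claw": 1, "delta_pos": [1.02, -5.29, 0], "twist": 22.2}
    - {"claw": 1, "delta_pos": [1.46, -6.27, 0], "twist": 26.6}
    - {"claw": 1, "delta_pos": [1.98, -7.22, 0], "twist": 31.0}
    - {"claw": 1, "delta_pos": [2.57, -8.13, 0], "twist": 35.5}
    - {"claw": 1, "delta_pos": [3.23, -8.99, 0], "twist": 39.9}
    - {"claw": 1, "delta_pos": [3.96, -9.8, 0], "twist": 44.3}

```text
clock: 7.4
tcp_pos: [0.6674, -0.1974, 0.0872]
orientation: [0.002, 0.311, 0.95, 0.001]
wrist_force: [2.5, 3.2, 5.4]
finger_gap: 0.0148
```

Call:
play_rows:
  moves:
    - {"claw": 1, "delta_pos": [0.04, -1.08, 0], "twist": 4.4}
    - {"claw": 1, "delta_pos": [0.16, -2.16, 0], "twist": 8.9}
    - {"claw": 1, "delta_pos": [0.37, -3.22, 0], "twist": 13.3}
    - {"claw": 1, "delta_pos": [0.65, -4.27, 0], "twist": 17.7}
    - {"claw": 1, "delta_pos": [1.02, -5.29, 0], "twist": 22.2}
    - {"claw": 1, "delta_pos": [1.46, -6.27, 0], "twist": 26.6}
    - {"claw": 1, "delta_pos": [1.98, -7.22, 0], "twist": 31.0}
    - {"claw": 1, "delta_pos": [2.57, -8.13, 0], "twist": 35.5}
    - {"claw": 1, "delta_pos": [3.23, -8.99, 0], "twist": 39.9}
    - {"claw": 1, "delta_pos": [3.96, -9.8, 0], "twist": 44.3}
    - {"claw": 1, "delta_pos": [3.96, -9.8, 0], "twist": 44.3}
    - {"claw": 1, "delta_pos": [3.96, -9.8, 0], "twist": 44.3}

```text
clock: 8.9
tcp_pos: [0.5763, -0.2526, 0.0872]
orientation: [0.0, 0.646, 0.763, 0.001]
wrist_force: [-1.5, 3.9, 8.0]
finger_gap: 0.0151
```

```bash
python3 - <<'E'
from fit import *
s=get_state();print(s['clock'],s['tcp_pos'],s['wrist_force'],s['joint_pos'])
im=snap('top','top2'); im2=snap('scene','scene2'); im3=snap('wrist','w2')
p=np.array([ 0.55271488,-0.11559538,-1.40571938])
b=(200,180,428,350); out=im[b[1]:b[3],b[0]:b[2],::-1]; k=3.5
out=cv2.resize(out,None,fx=k,fy=k,interpolation=cv2.INTER_CUBIC); ci=imaging.camera_info('top')
for c,r,z in(((-.11,0),.06,.0535),((.14,0),.008,.111),((0,0),.004,.051)):
    xy=np.array(c)+r*np.array([[np.cos(t),np.sin(t)] for t in np.linspace(0,6.28,40)])
    cv2.polylines(out,[np.int32([(proj(ci,[*w,z])-b[:2]+.5)*k for w in S(p,xy)])],True,(0,255,0),1)
cv2.polylines(out,[np.int32([(proj(ci,[*w,.055])-b[:2]+.5)*k for w in S(p,D)])],True,(0,255,0),1)
cv2.imwrite('pics/ov2.png',out)
E
```

```text
8.9 [ 0.57629866 -0.25262872  0.08721918] [-1.46804112  3.85226129  7.9636552 ] [-0.54171536  0.48963404 -0.05039371  1.02990802  0.00228052  0.86306646]
```

View pics/ov2.png

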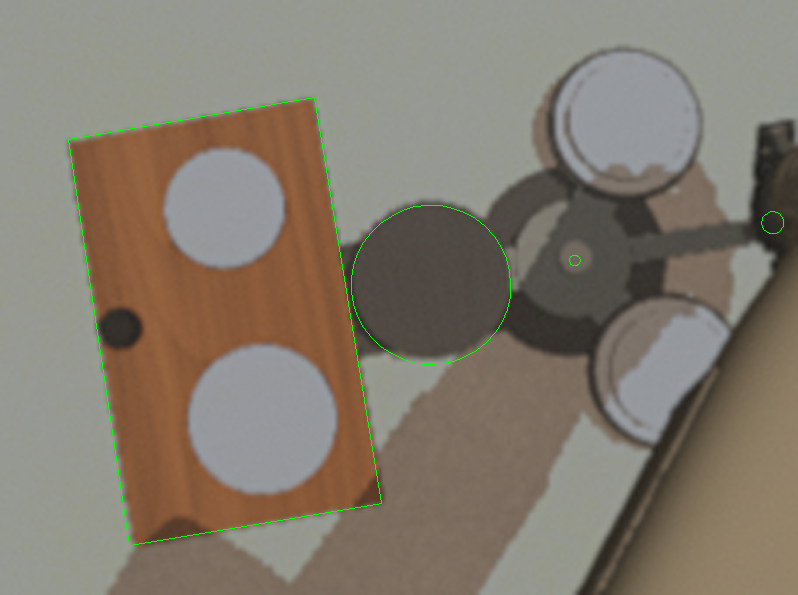

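Call:
play_rows:
  moves:
    - {"claw": 7, "delta_pos": [0, 0, 0], "twist": 0}
    - {"claw": 7, "delta_pos": [0, 0, 0], "twist": 0}
    - {"claw": 7, "delta_pos": [0, 0, 0], "twist": 0}
    - {"claw": 7, "delta_pos": [0, 0, -4], "twist": 0}
    - {"claw": 7, "delta_pos": [0, 0, -8], "twist": 0}
    - {"claw": 7, "delta_pos": [6, -1.5, -8], "twist": -5}
    - {"claw": 7, "delta_pos": [12, -3, -8], "twist": -10}
    - {"claw": 7, "delta_pos": [18, -4.6, -8], "twist": -15}
    - {"claw": 7, "delta_pos": [24, -6.2, -8], "twist": -20}
    - {"claw": 7, "delta_pos": [30, -7.7, -8], "twist": -25}
    - {"claw": 7, "delta_pos": [36, -9.3, -8], "twist": -29.9}
    - {"claw": 7, "delta_pos": [41, -10.6, -8], "twist": -29.9}

```text
clock: 10.55
tcp_pos: [0.4025, 0.1347, 0.1654]
orientation: [0.0, 0.427, 0.904, 0.0]
wrist_force: [0.8, 0.8, -0.1]
finger_gap: 0.0698
```

```bash
cat > go.py <<'E'
# go.py stx sty : tool-axis shift (cm) from current measured TCP to station point; forward yaw
import sys
from fit import *
P=np.array([ 0.55271488,-0.11559538,-1.40571938])
def psi(s): q=s['orientation']; return 2*np.arctan2(q[2],q[1])
def tool(s,w):
    d=np.array(w)-s['tcp_pos'][:2]; a=psi(s)
    return 100*np.array([d@[np.cos(a),np.sin(a)],d@[np.sin(a),-np.cos(a)]])
def inv(w): return np.array([[np.cos(P[2]),np.sin(P[2])],[-np.sin(P[2]),np.cos(P[2])]])@(np.array(w)[:2]-P[:2])
if __name__=='__main__':
    s=get_state(); print(s['clock'],s['tcp_pos'],'st',inv(s['tcp_pos']).round(4),'psi',np.degrees(psi(s)).round(2),'F',s['wrist_force'].round(1),'gap',s['finger_gap'])
    for i in range(1,len(sys.argv)-1,2):
        print(tool(s,S(P,[float(sys.argv[i]),float(sys.argv[i+1])])).round(2))
E
python3 go.py -.314 -.1175; python3 -c "
from h import *
snap('wrist','w3'); snap('top','top3')"
```

```text
10.55 [0.40254799 0.13468254 0.16538147] st [-0.2716 -0.107 ] psi 129.45 F [ 0.8  0.8 -0.1] gap 0.06983353495161213
[4.2  1.21]
```

View pics/w3.png

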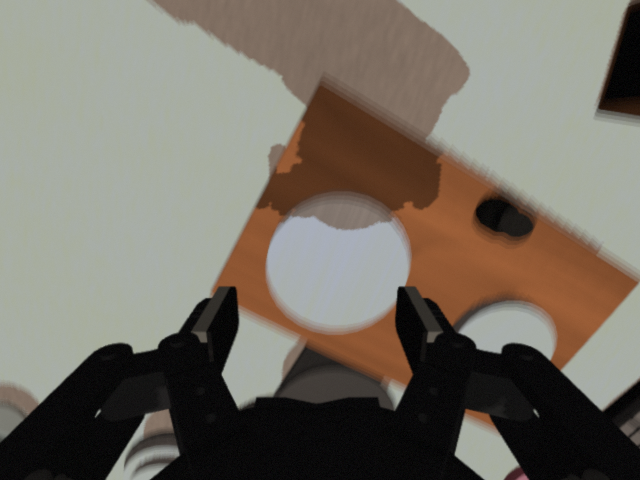

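Call:
play_rows:
  moves:
    - {"claw": 7, "delta_pos": [4.36, 1.23, 0], "twist": 0}
    - {"claw": 7, "delta_pos": [4.36, 1.23, 4], "twist": 0}
    - {"claw": 7, "delta_pos": [4.36, 1.23, 8], "twist": 0}
    - {"claw": 7, "delta_pos": [4.36, 1.23, 10], "twist": 0}
    - {"claw": 7, "delta_pos": [4.36, 1.23, 10.6], "twist": 0}
    - {"claw": 7, "delta_pos": [4.36, 1.23, 10.6], "twist": 0}

```text
clock: 11.4
tcp_pos: [0.3861, 0.1742, 0.0594]
orientation: [0.0, 0.428, 0.904, -0.0]
wrist_force: [-0.4, -0.7, 0.3]
finger_gap: 0.0704
```

Call:
play_rows:
  moves:
    - {"claw": 7, "delta_pos": [0, 0, 0.2], "twist": 0}
    - {"claw": 7, "delta_pos": [0, 0, 0.2], "twist": 0}

```text
clock: 11.65
tcp_pos: [0.3863, 0.1746, 0.0579]
orientation: [0.001, 0.427, 0.904, 0.0]
wrist_force: [-0.5, 0.2, 0.4]
finger_gap: 0.0698
```

Call:
play_rows:
  moves:
    - {"claw": 7, "delta_pos": [0, 0, 0.2], "twist": 0}
    - {"claw": 7, "delta_pos": [0, 0, 0.2], "twist": 0}

```text
clock: 11.9
tcp_pos: [0.3857, 0.1745, 0.0553]
orientation: [0.0, 0.427, 0.904, 0.0]
wrist_force: [-0.1, 0.2, -0.2]
finger_gap: 0.07
```

Call:
play_rows:
  moves:
    - {"claw": 7, "delta_pos": [0, 0, 0.2], "twist": 0}
    - {"claw": 7, "delta_pos": [0, 0, 0.2], "twist": 0}

```text
clock: 12.15
tcp_pos: [0.3855, 0.1745, 0.0531]
orientation: [-0.0, 0.427, 0.904, -0.0]
wrist_force: [0.2, -0.1, 0.6]
finger_gap: 0.0701
```

Call:
play_rows:
  moves:
    - {"claw": 7, "delta_pos": [0, 0, 0.15], "twist": 0}
    - {"claw": 7, "delta_pos": [0, 0, 0.15], "twist": 0}

```text
clock: 12.4
tcp_pos: [0.3856, 0.1745, 0.0516]
orientation: [-0.0, 0.427, 0.904, -0.0]
wrist_force: [-0.3, -0.6, 0.3]
finger_gap: 0.07
```

Call:
play_rows:
  moves:
    - {"claw": 7, "delta_pos": [0, 0, 0.15], "twist": 0}
    - {"claw": 7, "delta_pos": [0, 0, 0.15], "twist": 0}

```text
clock: 12.65
tcp_pos: [0.3856, 0.1745, 0.0502]
orientation: [-0.0, 0.427, 0.904, -0.0]
wrist_force: [0.4, 0.5, -0.7]
finger_gap: 0.07
```

Call:
play_rows:
  moves:
    - {"claw": 7, "delta_pos": [0, 0, 0.15], "twist": 0}
    - {"claw": 7, "delta_pos": [0, 0, 0.15], "twist": 0}

```text
clock: 12.9
tcp_pos: [0.3856, 0.1745, 0.0487]
orientation: [-0.0, 0.427, 0.904, -0.0]
wrist_force: [0.2, 0.6, 1.2]
finger_gap: 0.0698
```

```bash
python3 go.py -.314 -.1175 -.1563 -.0267; python3 - <<'E'
from h import *
snap('wrist','w4'); im=snap('top','top4'); print(imaging.camera_info('wrist')['world_to_cam'])
E
```

```text
12.9 [0.38557228 0.17449242 0.048664  ] st [-0.3136 -0.1172] psi 129.39 F [0.2 0.6 1.2] gap 0.06978998681878738
[ 0.05 -0.01]
[-1.815e+01 -1.000e-02]
[[ 7.72289517e-01  6.35270326e-01 -7.17039312e-04 -4.09185550e-01]
 [ 6.07076871e-01 -7.37681652e-01  2.95437730e-01 -8.94904813e-02]
 [ 1.87153877e-01 -2.28598760e-01 -9.55361729e-01  1.73512294e-01]
 [ 0.00000000e+00  0.00000000e+00  0.00000000e+00  1.00000000e+00]]
```

View pics/w4.png

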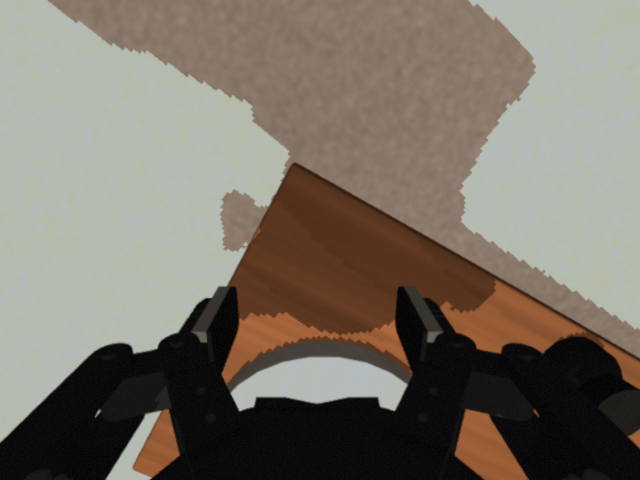

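Call:
play_rows:
  moves:
    - {"claw": 7, "delta_pos": [-1.4, 0, 0], "twist": 0}
    - {"claw": 7, "delta_pos": [-2.2, 0, 0], "twist": 0}
    - {"claw": 7, "delta_pos": [-3.2, 0, 0], "twist": 0}
    - {"claw": 7, "delta_pos": [-4.4, 0, 0], "twist": 0}
    - {"claw": 7, "delta_pos": [-5.6, 0, 0], "twist": 0}
    - {"claw": 7, "delta_pos": [-6.8, 0, 0], "twist": 0}
    - {"claw": 7, "delta_pos": [-8, 0, 0], "twist": 0}
    - {"claw": 7, "delta_pos": [-9.2, 0, 0], "twist": 0}
    - {"claw": 7, "delta_pos": [-10.4, 0, 0], "twist": 0}
    - {"claw": 7, "delta_pos": [-11.6, 0, 0], "twist": 0}
    - {"claw": 7, "delta_pos": [-12.8, 0, 0], "twist": 0}
    - {"claw": 7, "delta_pos": [-14, 0, 0], "twist": 0}

```text
clock: 14.5
tcp_pos: [0.475, 0.0656, 0.0487]
orientation: [0.0, 0.427, 0.904, -0.0]
wrist_force: [-0.1, 1.4, -1.3]
finger_gap: 0.0705
```

Call:
play_rows:
  moves:
    - {"claw": 7, "delta_pos": [-1, 0, 0], "twist": 0}
    - {"claw": 7, "delta_pos": [-1.8, 0, 0], "twist": 0}
    - {"claw": 7, "delta_pos": [-2.4, 0, 0], "twist": 0}
    - {"claw": 7, "delta_pos": [-2.8, 0, 0], "twist": 0}
    - {"claw": 7, "delta_pos": [-3.1, 0, 0], "twist": 0}
    - {"claw": 7, "delta_pos": [-3.3, 0, 0], "twist": 0}
    - {"claw": 7, "delta_pos": [-3.3, 0, 0], "twist": 0}

```text
clock: 15.38
tcp_pos: [0.4955, 0.0408, 0.0489]
orientation: [0.0, 0.427, 0.904, -0.0]
wrist_force: [-0.5, -0.1, -1.1]
finger_gap: 0.0702
```

```bash
cat > ov.py <<'E'
import sys
from go import *
# ov.py name : overlay of nominal circles on fresh top crop
n=sys.argv[1]; im=snap('top',n); ci=imaging.camera_info('top'); b=(215,190,415,340); k=4
out=cv2.resize(im[b[1]:b[3],b[0]:b[2],::-1],None,fx=k,fy=k,interpolation=cv2.INTER_CUBIC)
for c,r,z in(((-.11,0),.06,.0535),((-.11,0),float(sys.argv[2]),float(sys.argv[3]))):
    xy=np.array(c)+r*np.array([[np.cos(t),np.sin(t)] for t in np.linspace(0,6.28,60)])
    cv2.polylines(out,[np.int32([(proj(ci,[*w,z])-b[:2]+.5)*k for w in S(P,xy)])],True,(0,255,0),1)
cv2.imwrite(f'pics/ov_{n}.png',out)
E
python3 go.py; python3 ov.py top5 .055 .0655
```

```text
15.375 [0.49552898 0.04078748 0.04888035] st [-0.1637 -0.0307] psi 129.39 F [-0.5 -0.1 -1.1] gap 0.07017539851502083
```

View pics/ov_top5.png

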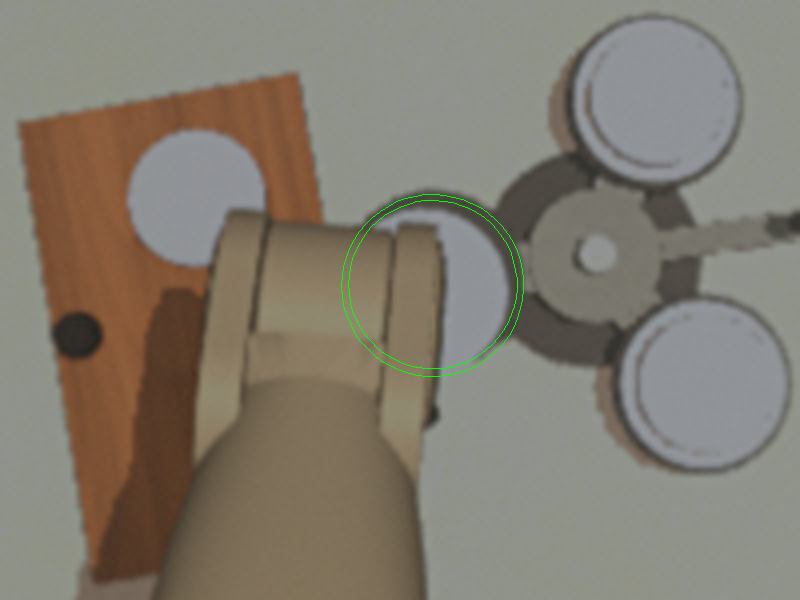

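```bash
cat > edge.py <<'E'
from go import *
def circ(gray,ci,c,r,z,a0,a1,sign,w=.012,n=60):
    """fit station centre of circle radius r at height z; a0..a1 deg station angles; sign=-1 bright->dark outwards"""
    c=np.array(c,float)
    for _ in range(6):
        A=np.radians(np.linspace(a0,a1,n)); R=np.arange(-w,w,.0004); e=[];
        for a in A:
            u=np.array([np.cos(a),np.sin(a)]); px=np.array([proj(ci,[*q,z]) for q in S(P,c+np.outer(r+R,u))],np.float32)
            v=cv2.remap(gray,px[None,:,0],px[None,:,1],cv2.INTER_LINEAR)[0]
            g=np.gradient(cv2.GaussianBlur(v[None],(0,0),2)[0] if False else np.convolve(v,np.ones(5)/5,'same'))[4:-4]*sign
            i=g.argmax(); e.append((R[4+i],g[i]))
        e=np.array(e); M=np.c_[np.cos(A),np.sin(A)]; wt=e[:,1]>.35*np.median(e[:,1])
        f=least_squares(lambda d:(M@d-e[:,0])[wt],[0,0],loss='soft_l1',f_scale=.001)
        c=c+f.x; w=max(w*.7,.004)
    return c.round(4), round(float(np.std(f.fun))*1000,2), int(wt.sum())
def g(f): return cv2.imread(f'pics/{f}.png',0).astype(np.float32)
E
python3 - <<'E'
from edge import *
ci=imaging.camera_info('top')
print('small0',circ(g('top0'),ci,(-.2525,.0816),.045,.067,-180,180,-1), 'large0',circ(g('top0'),ci,(-.249,-.08),.055,.067,-180,180,-1))
G=g('top2'); print('plate top2',circ(G,ci,(-.11,0),.06,.0535,-130,140,1))
G=g('top3'); print('plate top3',circ(G,ci,(-.11,0),.06,.0535,30,140,1),circ(G,ci,(-.11,0),.06,.0535,-60,140,1))
G=g('top5'); print('plate top5',circ(G,ci,(-.11,0),.06,.0535,30,120,1)); print('disc',circ(G,ci,(-.117,-.004),.055,.0655,-40,90,-1),circ(G,ci,(-.117,-.004),.055,.0655,-50,80,-1,.008))
E
```

```text
small0 (array([-0.2533,  0.0817]), 0.54, 60) large0 (array([-0.2504, -0.0784]), 0.49, 60)
plate top2 (array([-0.1097,  0.003 ]), 1.02, 49)
plate top3 (array([-0.1096,  0.0027]), 0.8, 55) (array([-0.1095,  0.0028]), 0.86, 44)
plate top5 (array([-0.1088,  0.0026]), 0.74, 54)
disc (array([-0.1166, -0.0047]), 0.59, 60) (array([-0.1168, -0.0045]), 0.59, 60)
```

```bash
python3 - <<'E'
from edge import *
ci=imaging.camera_info('top')
G=g('top5')
c1=(.055,.0953);c2=(.055,-.0953)
for r in(.053,.055,.057):
    a=circ(G,ci,c1,r,.065,-180,180,-1,.008); b=circ(G,ci,c2,r,.065,-180,180,-1,.008); d=a[0]-b[0]; print(r,a,b,'angle deg',np.degrees(np.arctan2(-d[0],d[1])).round(2),'mid',(a[0]+b[0])/2)
print('hubknob',[circ(G,ci,(0,0),r,.051,-180,180,-1,.006) for r in(.012,.014)])
# deck lines: sample edges across in station frame using top0/top2
for f in('top0','top2'):
    H=g(f); b,gg,rr=cv2.split(cv2.imread(f'pics/{f}.png').astype(np.float32)); sat=rr-b
    def line(p0,p1,nrm):
        pts=[]
        for t in np.linspace(.06,.94,60):
            m=np.array(p0)*(1-t)+np.array(p1)*t; R=np.arange(-.01,.01,.0004)
            px=np.array([proj(ci,[*q,.055]) for q in S(P,m+np.outer(R,nrm))],np.float32)
            v=np.convolve(cv2.remap(sat,px[None,:,0],px[None,:,1],cv2.INTER_LINEAR)[0],np.ones(5)/5,'same')
            i=(-np.gradient(v))[4:-4].argmax()+4; pts.append((t,R[i]))
        pts=np.array(pts); k=np.polyfit(pts[:,0],pts[:,1],1); L=np.hypot(*(np.array(p1)-p0))
        res=pts[:,1]-np.polyval(k,pts[:,0]); ok=abs(res)<.003; k=np.polyfit(pts[ok,0],pts[ok,1],1)
        return 'off mid mm %.2f slope deg %.2f n%d'%(1000*np.polyval(k,.5),np.degrees(k[0]/L),ok.sum())
    print(f,'near edge',line((-.174,-.155),(-.174,.155),np.array([1,0])),'| back',line((-.364,-.155),(-.364,.155),np.array([-1,0])))
    print('   +y',line((-.364,.155),(-.174,.155),np.array([0,1])),'| -y',line((-.364,-.155),(-.174,-.155),np.array([0,-1])))
E
```

```text
0.053 (array([0.0548, 0.0948]), 0.55, 60) (array([ 0.0522, -0.0932]), 0.51, 60) angle deg -0.79 mid [0.0535 0.0008]
0.055 (array([0.0549, 0.0949]), 0.58, 60) (array([ 0.0524, -0.0932]), 0.55, 60) angle deg -0.76 mid [0.05365 0.00085]
0.057 (array([0.0585, 0.0958]), 1.28, 36) (array([ 0.0566, -0.0936]), 1.14, 35) angle deg -0.57 mid [0.05755 0.0011 ]
hubknob [(array([0.0013, 0.0023]), 0.42, 60), (array([0.0015, 0.0023]), 0.38, 60)]
top0 near edge off mid mm 0.41 slope deg -0.69 n60 | back off mid mm -1.94 slope deg 0.66 n59
   +y off mid mm -1.95 slope deg 0.73 n60 | -y off mid mm -0.35 slope deg -0.58 n60
top2 near edge off mid mm 0.48 slope deg -0.71 n60 | back off mid mm -1.88 slope deg 0.66 n59
   +y off mid mm -1.96 slope deg 0.70 n60 | -y off mid mm -0.70 slope deg 0.05 n55
```

Call:
play_rows:
  moves:
    - {"claw": 7, "delta_pos": [-0.25, 0.07, 0], "twist": 0}
    - {"claw": 7, "delta_pos": [-0.5, 0.14, 0], "twist": 0}
    - {"claw": 7, "delta_pos": [-0.75, 0.21, 0], "twist": 0}
    - {"claw": 7, "delta_pos": [-1.0, 0.28, 0], "twist": 0}
    - {"claw": 7, "delta_pos": [-1.0, 0.28, 0], "twist": 0}
    - {"claw": 7, "delta_pos": [0.5, 0.28, 0], "twist": 0}
    - {"claw": 7, "delta_pos": [2, 0.28, -2], "twist": 0}
    - {"claw": 7, "delta_pos": [2.5, 0.28, -6], "twist": 0}
    - {"claw": 7, "delta_pos": [2.5, 0.28, -11], "twist": 0}

```text
clock: 16.55
tcp_pos: [0.4798, 0.0629, 0.159]
orientation: [-0.001, 0.427, 0.904, -0.001]
wrist_force: [1.3, -0.2, -0.5]
finger_gap: 0.0697
```

```bash
sed -i 's/^P=.*/P=np.array([.5553,-.1165,-1.3935])/' go.py; python3 go.py .14 0; python3 - <<'E'
from edge import *
snap('top','top6'); snap('scene','scene6'); ci=imaging.camera_info('top'); G=g('top6')
print('plate',circ(G,ci,(-.11,.002),.06,.0535,30,130,1),'disc',circ(G,ci,(-.11,0),.055,.0655,-40,120,-1,.008),'hub',circ(G,ci,(0,0),.013,.051,-180,180,-1,.006))
# pin top position: dark/bright? measure via scene+top later
print(proj(ci,[*S(P,[.14,0]),.111]))
E
```

```text
16.55 [0.4798488  0.06289859 0.15904938] st [-0.1899 -0.0426] psi 129.45 F [ 1.3 -0.2 -0.5] gap 0.06974638714405641
[-30.86 -12.42]
plate (array([-0.1104,  0.0027]), 0.62, 55) disc (array([-0.1108,  0.0015]), 0.58, 60) hub (array([ 0.    , -0.0002]), 0.42, 60)
[420.50913772 241.44185118]
```

Call:
play_rows:
  moves:
    - {"claw": 5, "delta_pos": [-5.1, -2.1, 0], "twist": 5}
    - {"claw": 5, "delta_pos": [-10.2, -4.2, 0], "twist": 10}
    - {"claw": 5, "delta_pos": [-15.4, -6.4, 0], "twist": 15}
    - {"claw": 5, "delta_pos": [-20.5, -8.5, 0], "twist": 20}
    - {"claw": 5, "delta_pos": [-25.6, -10.6, 0], "twist": 25}
    - {"claw": 5, "delta_pos": [-29.5, -12.2, 0], "twist": 29.2}
    - {"claw": 5, "delta_pos": [-30.7, -12.7, 0], "twist": 29.2}
    - {"claw": 5, "delta_pos": [-30.7, -12.7, 1], "twist": 29.2}

```text
clock: 17.65
tcp_pos: [0.5786, -0.256, 0.1485]
orientation: [0.0, 0.642, 0.767, 0.0]
wrist_force: [-0.7, -0.1, 1.6]
finger_gap: 0.0501
```

```bash
python3 go.py .14 -.0034; python3 - <<'E'
from go import *
im=snap('wrist','w7'); ci=imaging.camera_info('wrist'); print(proj(ci,[*S(P,[.14,-.0034]),.111]))
cv2.imwrite('pics/w7s.png',cv2.resize(im[100:340,180:460,::-1],None,fx=2,fy=2))
E
```

```text
17.65 [ 0.57864305 -0.25601603  0.14852021] st [ 0.1414 -0.0016] psi 100.19 F [-0.7 -0.1  1.6] gap 0.050143985188736216
[ 0.14 -0.18]
[314.80730086 267.552116  ]
```

View pics/w7s.png

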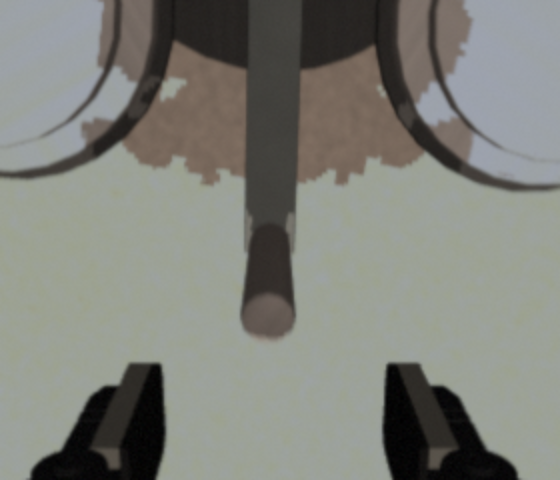

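Call:
play_rows:
  moves:
    - {"claw": 5, "delta_pos": [0.3, 0, 3], "twist": 0}
    - {"claw": 5, "delta_pos": [0.3, 0, 6.2], "twist": 0}
    - {"claw": 3, "delta_pos": [0.3, 0, 6.2], "twist": 0}
    - {"claw": 1, "delta_pos": [0.3, 0, 6.2], "twist": 0}
    - {"claw": 1, "delta_pos": [0.3, 0, 6.2], "twist": 0}
    - {"claw": 1, "delta_pos": [0.3, 0.08, 6.2], "twist": 0}
    - {"claw": 1, "delta_pos": [0.3, 0.17, 6.2], "twist": 0}
    - {"claw": 1, "delta_pos": [0.3, 0.17, 6.2], "twist": 0}
    - {"claw": 1, "delta_pos": [0.3, 0.17, 6.2], "twist": 0}

```text
clock: 18.82
tcp_pos: [0.5789, -0.2515, 0.0875]
orientation: [-0.001, 0.641, 0.767, 0.0]
wrist_force: [-2.4, 5.4, 0.2]
finger_gap: 0.0146
```

```bash
cat > chk.py <<'E'
import sys
from edge import *
f=sys.argv[1]; zd=float(sys.argv[2]); r=float(sys.argv[3]); snap('top',f); ci=imaging.camera_info('top'); G=g(f)
print('plate',circ(G,ci,(-.11,.001),.06,.0535-(zd<.06)*.013,30,130,1),'disc',circ(G,ci,(-.11,0),r,zd,-40,120,-1,.008))
a=circ(G,ci,(.055,.0953),.054,.065,-180,180,-1,.008);b=circ(G,ci,(.055,-.0953),.054,.065,-180,180,-1,.008)
print(a,b,'hub',circ(G,ci,(0,0),.013,.051,-180,180,-1,.006))
E
python3 go.py .14 0; python3 chk.py top8 .0655 .055
```

```text
18.825 [ 0.578933   -0.25147894  0.08747534] st [ 0.137  -0.0005] psi 100.24 F [-2.4  5.4  0.2] gap 0.0146022813235344
[-0.3   0.05]
plate (array([-0.1103,  0.0006]), 0.59, 55) disc (array([-0.1108, -0.0006]), 0.59, 60)
(array([0.0528, 0.0928]), 0.47, 60) (array([ 0.052 , -0.0952]), 0.72, 40) hub (array([-0.0001, -0.0001]), 0.38, 60)
```

Call:
play_rows:
  moves:
    - {"claw": 1, "delta_pos": [0, 0.1, 0], "twist": 0}
    - {"claw": 1, "delta_pos": [0, 0.1, 0], "twist": 0}
    - {"claw": 4, "delta_pos": [0, 0.1, 0], "twist": 0}
    - {"claw": 4, "delta_pos": [0, 0.1, 0], "twist": 0}
    - {"claw": 4, "delta_pos": [0, 0.1, -4], "twist": 0}
    - {"claw": 0, "delta_pos": [5, 0.1, -8], "twist": 0}
    - {"claw": 0, "delta_pos": [11, 0.1, -8], "twist": 0}
    - {"claw": 0, "delta_pos": [17, 0.1, -8], "twist": 0}
    - {"claw": 0, "delta_pos": [22, 0.1, -8], "twist": 0}
    - {"claw": 0, "delta_pos": [24.7, 0.1, -6], "twist": 0}
    - {"claw": 0, "delta_pos": [24.7, 0.1, -1], "twist": 0}
    - {"claw": 0, "delta_pos": [24.7, 0.1, 1], "twist": 0}

```text
clock: 20.38
tcp_pos: [0.5361, -0.0088, 0.0752]
orientation: [-0.0, 0.641, 0.767, -0.0]
wrist_force: [-0.3, 0.6, 0.7]
finger_gap: 0.0003
```

```bash
python3 go.py -.1105 -.0005; python3 chk.py top9 .0655 .055
```

```text
20.375 [ 0.5360519  -0.0088333   0.07515986] st [-0.1094  0.    ] psi 100.25 F [-0.3  0.6  0.7] gap 0.0002936801695609643
[ 0.11 -0.05]
plate (array([-0.118 , -0.0129]), 1.59, 51) disc (array([-0.1112,  0.005 ]), 1.45, 54)
(array([0.0523, 0.0932]), 0.42, 60) (array([ 0.0523, -0.0948]), 0.45, 60) hub (array([-0.    , -0.0001]), 0.43, 60)
```

Call:
play_rows:
  moves:
    - {"claw": 0, "delta_pos": [0, 0, 0.5], "twist": 0}
    - {"claw": 0, "delta_pos": [0, 0, 0.9], "twist": 0}
    - {"claw": 0, "delta_pos": [0, 0, 1.1], "twist": 0}
    - {"claw": 0, "delta_pos": [0, 0, 1.3], "twist": 0}
    - {"claw": 0, "delta_pos": [0, 0, 1.5], "twist": 0}
    - {"claw": 0, "delta_pos": [0, 0, 1.7], "twist": 0}

```text
clock: 21.18
tcp_pos: [0.5376, -0.0097, 0.0609]
orientation: [0.001, 0.642, 0.767, 0.0]
wrist_force: [-1.2, 0.6, 6.5]
finger_gap: -0.0006
```

Call:
play_rows:
  moves:
    - {"claw": 0, "delta_pos": [0, 0, 0.15], "twist": 0}
    - {"claw": 0, "delta_pos": [0, 0, 0.3], "twist": 0}
    - {"claw": 0, "delta_pos": [0, 0, 0.4], "twist": 0}
    - {"claw": 0, "delta_pos": [0, 0, 0.4], "twist": 0}

```text
clock: 21.68
tcp_pos: [0.5375, -0.0097, 0.0567]
orientation: [0.001, 0.642, 0.767, 0.0]
wrist_force: [-1.2, -0.7, 5.0]
finger_gap: -0.0
```

Call:
play_rows:
  moves:
    - {"claw": 0, "delta_pos": [0, 0, 0.15], "twist": 0}
    - {"claw": 0, "delta_pos": [0, 0, 0.3], "twist": 0}
    - {"claw": 0, "delta_pos": [0, 0, 0.3], "twist": 0}

```text
clock: 22.05
tcp_pos: [0.5376, -0.0097, 0.0535]
orientation: [0.001, 0.642, 0.767, 0.0]
wrist_force: [-0.8, -0.6, 5.4]
finger_gap: -0.0
```

Call:
play_rows:
  moves:
    - {"claw": 0, "delta_pos": [0, 0, 0.15], "twist": 0}
    - {"claw": 0, "delta_pos": [0, 0, 0.15], "twist": 0}

```text
clock: 22.3
tcp_pos: [0.5378, -0.0096, 0.0525]
orientation: [0.001, 0.642, 0.767, 0.0]
wrist_force: [-1.6, 0.1, 7.5]
finger_gap: 0.0001
```

Call:
play_rows:
  moves:
    - {"claw": 0, "delta_pos": [0, 0, 0.2], "twist": 0}
    - {"claw": 0, "delta_pos": [0, 0, 0.2], "twist": 0}

```text
clock: 22.55
tcp_pos: [0.5393, -0.0094, 0.0524]
orientation: [0.002, 0.641, 0.767, 0.002]
wrist_force: [-2.4, 2.2, 18.8]
finger_gap: -0.0
```

Call:
play_rows:
  moves:
    - {"claw": 0, "delta_pos": [0, 0, 0.2], "twist": 0}
    - {"claw": 0, "delta_pos": [0, 0, 0.2], "twist": 0}

```text
clock: 22.8
tcp_pos: [0.5411, -0.0093, 0.0523]
orientation: [0.004, 0.641, 0.767, 0.003]
wrist_force: [-3.1, 3.7, 28.1]
finger_gap: 0.0001
```

Call:
play_rows:
  moves:
    - {"claw": 0, "delta_pos": [0, 0, -0.05], "twist": 0}
    - {"claw": 0, "delta_pos": [0, 0, -0.05], "twist": 0}
    - {"claw": 0, "delta_pos": [0, 0, -0.05], "twist": 0}
    - {"claw": 0, "delta_pos": [0, 0, -0.05], "twist": 0}

```text
clock: 23.3
tcp_pos: [0.5411, -0.0093, 0.0523]
orientation: [0.004, 0.641, 0.767, 0.003]
wrist_force: [-1.6, 3.3, 23.8]
finger_gap: 0.0001
```

Call:
play_rows:
  moves:
    - {"claw": 0, "delta_pos": [0, 0, -0.5], "twist": 0}
    - {"claw": 0, "delta_pos": [0, 0, -1.2], "twist": 0}
    - {"claw": 0, "delta_pos": [0, 0, -5], "twist": 0}
    - {"claw": 0, "delta_pos": [0, 0, -10], "twist": 0}

```text
clock: 23.8
tcp_pos: [0.5351, -0.0092, 0.147]
orientation: [-0.002, 0.642, 0.767, -0.001]
wrist_force: [0.2, -0.4, -0.4]
finger_gap: -0.0
```

```bash
python3 go.py -.3074 .1133
```

```text
23.8 [ 0.53511821 -0.00920794  0.14702187] st [-0.1092 -0.0009] psi 100.18 F [ 0.2 -0.4 -0.4] gap -2.2638408655697556e-06
[19.82 11.43]
```

Call:
play_rows:
  moves:
    - {"claw": 7, "delta_pos": [5, 2.9, 0], "twist": 7}
    - {"claw": 7, "delta_pos": [10, 5.8, 0], "twist": 15}
    - {"claw": 7, "delta_pos": [15, 8.6, 0], "twist": 22}
    - {"claw": 7, "delta_pos": [18.5, 10.7, 0], "twist": 29.9}
    - {"claw": 7, "delta_pos": [19.82, 11.43, 0], "twist": 29.9}
    - {"claw": 7, "delta_pos": [19.82, 11.43, 0], "twist": 29.9}

```text
clock: 24.55
tcp_pos: [0.6138, 0.2062, 0.1469]
orientation: [-0.0, 0.817, 0.577, -0.001]
wrist_force: [-0.1, 0.3, -0.1]
finger_gap: 0.07
```

```bash
python3 go.py -.3074 .1133; python3 - <<'E'
from edge import *
snap('top','top10'); snap('scene','scene10'); ci=imaging.camera_info('top'); G=g('top10')
print('plate',circ(G,ci,(-.11,.001),.06,.0405,-60,120,1,.006),'disc',circ(G,ci,(-.11,0),.055,.0525,-180,180,-1,.008),circ(G,ci,(-.11,0),.055,.0525,-120,110,-1,.008))
print('small',circ(G,ci,(-.2536,.0824),.045,.067,-180,60,-1,.006))
cs=imaging.camera_info('scene'); H=g('scene10')
print('scene: large',circ(H,cs,(-.11,0),.055,.0525,-180,180,-1,.008),'stack',circ(H,cs,(.055,-.0953),.054,.065,-180,180,-1,.008),'knob',circ(H,cs,(0,0),.013,.051,-180,180,-1,.006))
im=cv2.imread('pics/top10.png')[190:320,270:430]; sc=cv2.imread('pics/scene10.png')[190:320,240:440]
cv2.imwrite('pics/v10.png',np.hstack([cv2.resize(im,(430,350),interpolation=cv2.INTER_CUBIC),cv2.resize(sc,(370,350),interpolation=cv2.INTER_CUBIC)]))
E
```

```text
24.55 [0.61378343 0.20621111 0.14689772] st [-0.3073  0.1145] psi 70.45 F [-0.1  0.3 -0.1] gap 0.070040995736426
[-0.05 -0.11]
plate (array([-0.1099,  0.0031]), 0.75, 44) disc (array([-0.1105,  0.0022]), 0.58, 60) (array([-0.1108,  0.0024]), 0.73, 60)
small (array([-0.2537,  0.0827]), 0.51, 60)
scene: large (array([-0.1118,  0.0024]), 0.71, 39) stack (array([ 0.0604, -0.098 ]), 1.52, 38) knob (array([-0.0018, -0.0023]), 0.7, 60)
```

View pics/v10.png

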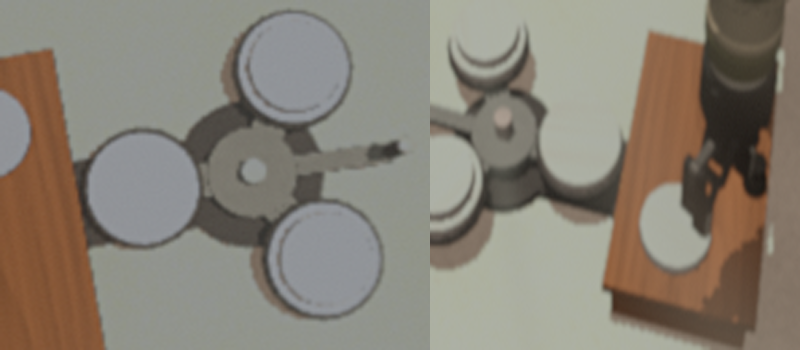

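```bash
python3 go.py .138 -.0025; python3 - <<'E'
from edge import *
ci=imaging.camera_info('top')
for f in('top8','top9','top10'):
    G=g(f); a=circ(G,ci,(.055,.0953),.054,.065,-180,180,-1,.008);b=circ(G,ci,(.055,-.0953),.054,.065,-180,180,-1,.008)
    t=lambda q:np.degrees(np.arctan2(q[0][1],q[0][0])); print(f,a,b,'angle',((t(a)+t(b))/2).round(2))
E
```

```text
24.65 [0.61371053 0.20467852 0.14737934] st [-0.3058  0.1141] psi 70.29 F [ 0.7  0.3 -0.7] gap 0.06967560688806723
[-44.3   11.99]
top8 (array([0.0528, 0.0928]), 0.47, 60) (array([ 0.052 , -0.0952]), 0.72, 40) angle -0.5
top9 (array([0.0523, 0.0932]), 0.42, 60) (array([ 0.0523, -0.0948]), 0.45, 60) angle -0.21
top10 (array([0.0554, 0.0913]), 0.55, 60) (array([ 0.0493, -0.0967]), 0.47, 60) angle -2.12
```

Call:
play_rows:
  moves:
    - {"claw": 5, "delta_pos": [-5.5, 1.5, 0], "twist": -5}
    - {"claw": 5, "delta_pos": [-11, 3, 0], "twist": -10}
    - {"claw": 5, "delta_pos": [-16.6, 4.4, 0], "twist": -15}
    - {"claw": 5, "delta_pos": [-22.2, 5.9, 0], "twist": -20}
    - {"claw": 5, "delta_pos": [-27.7, 7.4, 0], "twist": -25}
    - {"claw": 5, "delta_pos": [-33.3, 8.9, 0], "twist": -29.9}
    - {"claw": 5, "delta_pos": [-38.8, 10.4, 0], "twist": -29.9}
    - {"claw": 5, "delta_pos": [-43, 11.5, 0], "twist": -29.9}
    - {"claw": 5, "delta_pos": [-44.4, 11.8, 0], "twist": -29.9}
    - {"claw": 5, "delta_pos": [-44.4, 11.8, 3], "twist": -29.9}
    - {"claw": 5, "delta_pos": [-44.4, 11.8, 6], "twist": -29.9}
    - {"claw": 5, "delta_pos": [-44.4, 11.8, 6], "twist": -29.9}

```text
clock: 26.15
tcp_pos: [0.5729, -0.2506, 0.0855]
orientation: [-0.003, 0.642, 0.767, -0.0]
wrist_force: [-0.0, 0.1, 0.7]
finger_gap: 0.0502
```

Call:
play_rows:
  moves:
    - {"claw": 3, "delta_pos": [0, 0, 0], "twist": 0}
    - {"claw": 1, "delta_pos": [0, 0, 0], "twist": 0}
    - {"claw": 1, "delta_pos": [0, 0, 0], "twist": 0}
    - {"claw": 1, "delta_pos": [0, 0, 0], "twist": 0}

```text
clock: 26.65
tcp_pos: [0.5764, -0.2523, 0.0897]
orientation: [0.001, 0.641, 0.767, 0.0]
wrist_force: [-0.8, 0.8, 6.1]
finger_gap: 0.0147
```

```bash
python3 go.py .138 0; python3 chk.py top11 .0525 .055
```

```text
26.65 [ 0.57640324 -0.25231699  0.0896685 ] st [ 0.1374 -0.0032] psi 100.2 F [-0.8  0.8  6.1] gap 0.014677609557900982
[-0.06  0.32]
plate (array([-0.1104,  0.0025]), 0.59, 55) disc (array([-0.1106,  0.0011]), 0.51, 60)
(array([0.0545, 0.0918]), 0.52, 60) (array([ 0.05  , -0.0961]), 0.66, 39) hub (array([-0.0001, -0.    ]), 0.51, 60)
```

Call:
play_rows:
  moves:
    - {"claw": 1, "delta_pos": [0, 0.12, 0], "twist": 0}
    - {"claw": 1, "delta_pos": [0, 0.24, 0], "twist": 0}
    - {"claw": 1, "delta_pos": [0, 0.36, 0], "twist": 0}
    - {"claw": 1, "delta_pos": [0, 0.36, 0], "twist": 0}
    - {"claw": 1, "delta_pos": [0, 0.36, 0], "twist": 0}

```text
clock: 27.32
tcp_pos: [0.5795, -0.2518, 0.0897]
orientation: [0.001, 0.641, 0.767, -0.0]
wrist_force: [-2.9, 0.6, 6.8]
finger_gap: 0.0148
```

```bash
python3 go.py .138 0 -.3074 .1133; python3 chk.py top12 .0525 .055
```

```text
27.325 [ 0.57954949 -0.25181418  0.08968778] st [0.1375 0.    ] psi 100.22 F [-2.9  0.6  6.8] gap 0.014804730070193553
[-0.05 -0.  ]
[44.48 11.38]
plate (array([-0.1103, -0.    ]), 0.61, 54) disc (array([-0.1107, -0.0015]), 0.53, 60)
(array([0.0524, 0.093 ]), 0.54, 60) (array([ 0.0522, -0.095 ]), 0.7, 40) hub (array([-0.    , -0.0001]), 0.47, 60)
```

Call:
play_rows:
  moves:
    - {"claw": 5, "delta_pos": [0, 0, 0], "twist": 0}
    - {"claw": 5, "delta_pos": [0, 0, 0], "twist": 0}
    - {"claw": 5, "delta_pos": [0, 0, -4], "twist": 0}
    - {"claw": 7, "delta_pos": [0, 0, -7], "twist": 0}
    - {"claw": 7, "delta_pos": [5.6, 1.4, -7], "twist": 5}
    - {"claw": 7, "delta_pos": [11.2, 2.9, -7], "twist": 10}
    - {"claw": 7, "delta_pos": [16.8, 4.3, -7], "twist": 15}
    - {"claw": 7, "delta_pos": [22.4, 5.7, -7], "twist": 20}
    - {"claw": 7, "delta_pos": [28, 7.2, -7], "twist": 25}
    - {"claw": 7, "delta_pos": [33.6, 8.6, -7], "twist": 29.9}
    - {"claw": 7, "delta_pos": [39.2, 10, -7], "twist": 29.9}
    - {"claw": 7, "delta_pos": [44.48, 11.38, -7], "twist": 29.9}

```text
clock: 28.88
tcp_pos: [0.6123, 0.2088, 0.1576]
orientation: [-0.0, 0.818, 0.576, 0.0]
wrist_force: [0.6, -0.6, -0.4]
finger_gap: 0.0697
```

Call:
play_rows:
  moves:
    - {"claw": 7, "delta_pos": [0, 0, 0], "twist": 0}
    - {"claw": 7, "delta_pos": [0, 0, 0], "twist": 0}

```text
clock: 29.12
tcp_pos: [0.6122, 0.2067, 0.1573]
orientation: [0.0, 0.817, 0.576, -0.0]
wrist_force: [0.2, -0.5, -0.4]
finger_gap: 0.07
```

```bash
python3 go.py -.3074 .1133; python3 - <<'E'
from edge import *
snap('top','top13'); ci=imaging.camera_info('top'); G=g('top13')
print('plate',circ(G,ci,(-.11,.001),.06,.0405,-60,120,1,.006),'disc',circ(G,ci,(-.11,0),.055,.0525,-180,180,-1,.008),circ(G,ci,(-.11,0),.055,.0525,-120,110,-1,.008))
E
```

```text
29.125 [0.61215558 0.20666381 0.15730838] st [-0.3081  0.113 ] psi 70.34 F [ 0.2 -0.5 -0.4] gap 0.07004931972706228
[-0.04  0.06]
plate (array([-0.11  , -0.0003]), 0.65, 45) disc (array([-0.1106, -0.0009]), 0.52, 60) (array([-0.1109, -0.0009]), 0.57, 60)
```

Call:
play_rows:
  moves:
    - {"claw": 7, "delta_pos": [0, 0, 4], "twist": 0}
    - {"claw": 7, "delta_pos": [0, 0, 8], "twist": 0}
    - {"claw": 7, "delta_pos": [0, 0, 10], "twist": 0}
    - {"claw": 7, "delta_pos": [0, 0, 10.6], "twist": 0}
    - {"claw": 7, "delta_pos": [0, 0, 10.85], "twist": 0}
    - {"claw": 7, "delta_pos": [0, 0, 10.85], "twist": 0}

```text
clock: 29.92
tcp_pos: [0.6133, 0.2063, 0.0504]
orientation: [0.0, 0.818, 0.575, 0.001]
wrist_force: [-0.1, -0.9, 0.2]
finger_gap: 0.0699
```

```bash
python3 go.py -.1447 .0189; 
```

```text
29.925 [0.61333474 0.20628179 0.05038119] st [-0.3075  0.1141] psi 70.25 F [-0.1 -0.9  0.2] gap 0.06992015885567072
[-18.86  -0.13]
```

Call:
play_rows:
  moves:
    - {"claw": 7, "delta_pos": [-1.2, -0.01, 0.12], "twist": 0}
    - {"claw": 7, "delta_pos": [-2, -0.02, 0.12], "twist": 0}
    - {"claw": 7, "delta_pos": [-3, -0.03, 0.12], "twist": 0}
    - {"claw": 7, "delta_pos": [-4.2, -0.03, 0.12], "twist": 0}
    - {"claw": 7, "delta_pos": [-5.4, -0.04, 0.12], "twist": 0}
    - {"claw": 7, "delta_pos": [-6.6, -0.05, 0.12], "twist": 0}
    - {"claw": 7, "delta_pos": [-7.8, -0.06, 0.12], "twist": 0}
    - {"claw": 7, "delta_pos": [-9, -0.07, 0.12], "twist": 0}
    - {"claw": 7, "delta_pos": [-10.2, -0.08, 0.12], "twist": 0}
    - {"claw": 7, "delta_pos": [-11.4, -0.09, 0.12], "twist": 0}
    - {"claw": 7, "delta_pos": [-12.6, -0.1, 0.12], "twist": 0}
    - {"claw": 7, "delta_pos": [-13.8, -0.1, 0.12], "twist": 0}

```text
clock: 31.42
tcp_pos: [0.5644, 0.0761, 0.0478]
orientation: [0.0, 0.818, 0.576, -0.0]
wrist_force: [0.0, 0.4, 0.2]
finger_gap: 0.07
```

Call:
play_rows:
  moves:
    - {"claw": 7, "delta_pos": [-1, 0, 0], "twist": 0}
    - {"claw": 7, "delta_pos": [-2, 0, 0], "twist": 0}
    - {"claw": 7, "delta_pos": [-2.8, 0, 0], "twist": 0}
    - {"claw": 7, "delta_pos": [-3.5, -0.01, 0], "twist": 0}
    - {"claw": 7, "delta_pos": [-4, -0.02, 0], "twist": 0}
    - {"claw": 7, "delta_pos": [-4.3, -0.03, 0], "twist": 0}
    - {"claw": 7, "delta_pos": [-4.3, -0.03, 0], "twist": 0}

```text
clock: 32.3
tcp_pos: [0.5502, 0.0365, 0.0481]
orientation: [0.0, 0.818, 0.576, -0.0]
wrist_force: [-0.6, 0.3, 0.6]
finger_gap: 0.07
```

```bash
python3 go.py -.1447 .0189; python3 - <<'E'
from edge import *
snap('top','top14'); snap('scene','scene14'); snap('wrist','w14')
im=cv2.imread('pics/top14.png')[190:320,270:430]; sc=cv2.imread('pics/scene14.png')[190:320,240:440]
cv2.imwrite('pics/v14.png',np.hstack([cv2.resize(im,(430,350),interpolation=cv2.INTER_CUBIC),cv2.resize(sc,(370,350),interpolation=cv2.INTER_CUBIC)]))
E
```

```text
32.3 [0.55017647 0.03646191 0.04812746] st [-0.1515  0.0219] psi 70.28 F [-0.6  0.3  0.6] gap 0.06996703576100097
[-0.74  0.07]
```

View pics/v14.png

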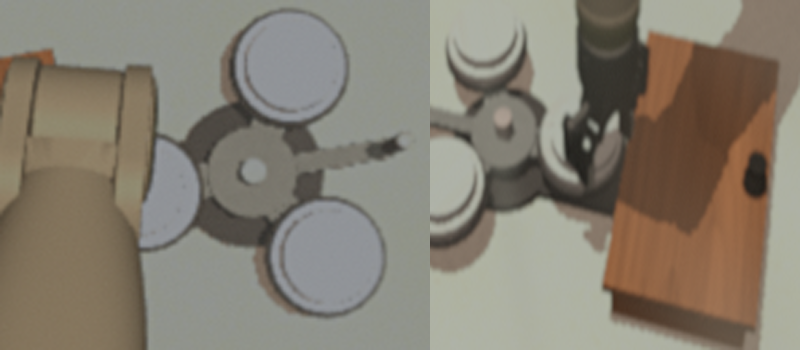

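Call:
play_rows:
  moves:
    - {"claw": 7, "delta_pos": [-0.25, 0.03, 0], "twist": 0}
    - {"claw": 7, "delta_pos": [-0.5, 0.05, 0], "twist": 0}
    - {"claw": 7, "delta_pos": [-0.7, 0.07, 0], "twist": 0}
    - {"claw": 7, "delta_pos": [-0.7, 0.07, 0], "twist": 0}
    - {"claw": 7, "delta_pos": [-0.7, 0.07, 0], "twist": 0}
    - {"claw": 7, "delta_pos": [1, 0.07, 0], "twist": 0}
    - {"claw": 7, "delta_pos": [3, 0.07, -1], "twist": 0}
    - {"claw": 7, "delta_pos": [6, 0.07, -5], "twist": 0}
    - {"claw": 7, "delta_pos": [10, 0.07, -10], "twist": 0}
    - {"claw": 7, "delta_pos": [15, 0.07, -10], "twist": 0}
    - {"claw": 7, "delta_pos": [18, 0.07, -10], "twist": 0}
    - {"claw": 7, "delta_pos": [18, 0.07, -10], "twist": 0}

```text
clock: 33.95
tcp_pos: [0.612, 0.2096, 0.1485]
orientation: [0.0, 0.816, 0.577, 0.001]
wrist_force: [-0.3, 0.2, 0.5]
finger_gap: 0.0699
```

```bash
python3 go.py; python3 - <<'E'
from edge import *
snap('top','top15'); snap('scene','scene15'); ci=imaging.camera_info('top'); G=g('top15')
print('plate',circ(G,ci,(-.11,.001),.06,.0405,-60,120,1,.006),'large',circ(G,ci,(-.11,0),.055,.0525,-180,180,-1,.008),circ(G,ci,(-.11,0),.055,.0525,-120,110,-1,.008))
print('small',[circ(G,ci,(-.11,0),.045,.0645,-180,180,sg,.006) for sg in(-1,1)])
for f,(a,b,c,d) in dict(top15=(235,305,285,355),scene15=(205,275,285,365)).items():
    im=cv2.imread(f'pics/{f}.png')[a:b,c:d]; cv2.imwrite(f'pics/c_{f}.png',cv2.resize(im,(400,400),interpolation=cv2.INTER_CUBIC))
cc=np.hstack([cv2.imread('pics/c_top15.png'),cv2.imread('pics/c_scene15.png')])
l=cv2.createCLAHE(3,(4,4)); cc=cv2.merge([l.apply(q) for q in cv2.split(cc)]); cv2.imwrite('pics/v15.png',cc)
E
```

```text
33.95 [0.61195854 0.2096378  0.14850195] st [-0.311   0.1133] psi 70.55 F [-0.3  0.2  0.5] gap 0.06991483995770385
plate (array([-0.11  , -0.0002]), 0.67, 45) large (array([-0.1107, -0.0009]), 0.54, 60) (array([-0.111 , -0.0008]), 0.58, 60)
small [(array([-0.107 ,  0.0044]), 1.39, 48), (array([-0.1123, -0.0023]), 0.92, 41)]
```

View pics/v15.png

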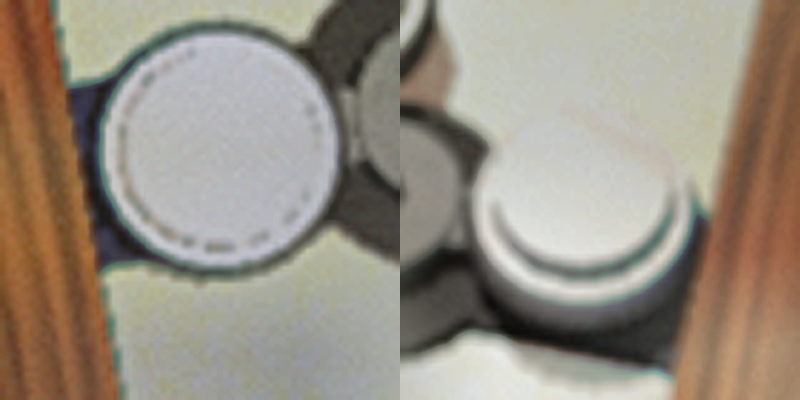

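```bash
python3 - <<'E'
from edge import *
import itertools
def ring(f,cam,z,arc,cr):
    ci=imaging.camera_info(cam); G=g(f); A=np.radians(np.arange(*arc,3)); U=np.c_[np.cos(A),np.sin(A)]; best=[]
    for x,y in itertools.product(np.arange(-.122,-.0985,.001),np.arange(-.012,.0125,.001)):
        px=np.array([proj(ci,[*q,z]) for q in S(P,np.array([x,y])+cr*U)],np.float32)
        best.append((cv2.remap(G,px[None,:,0],px[None,:,1],cv2.INTER_LINEAR).mean(),x,y))
    best.sort(); b=np.array(best[:12]); return b[0].round(4),b[:,1:].mean(0).round(4)
for r in(.0445,.0455): print('small rim top cam',r,ring('top15','top',.0585,(0,360),r))
# control: finished stack-like reference via scene cam, and large rim for the same camera offset
ci=imaging.camera_info('scene'); G=g('scene15')
# arc seen by the scene camera: side facing it
o,_=ray(ci,320,240); d=inv(o)-np.array([-.11,0]); m=np.degrees(np.arctan2(d[1],d[0])); print('cam dir',m)
print('scene small',circ(G,ci,(-.11,0),.045,.0645,m-60,m+60,-1,.006),'large',circ(G,ci,(-.11,0),.055,.0525,m-60,m+60,-1,.006))
E
```

```text
small rim top cam 0.0445 (array([ 1.234505e+02, -1.220000e-01, -1.100000e-02]), array([-0.1217, -0.0027]))
small rim top cam 0.0455 (array([ 1.217847e+02, -1.220000e-01, -1.000000e-02]), array([-0.1217, -0.0057]))
cam dir 104.56389030023858
scene small (array([-0.1123, -0.0023]), 0.84, 60) large (array([-0.1122, -0.0011]), 0.57, 60)
```

```bash
python3 -c "
from workcell import env
print(env.hand_in())"
```

```text
the job is handed in; nothing more can be done
None
```

I finished the job and handed it in at about 34 s, well inside the 72 s limit.

**What I did:**
1. I turned the carousel by its pin about 135° clockwise, so the empty plate faces the deck.
2. I slid the large disc onto the plate with the open fingers.
3. I pressed the disc down to the bottom stop. The force rose to 28 N, then I held it near 24 N. The fingertip height read 52.3 mm, against 52.5 mm expected at the stop.
4. I slid the small disc onto the large one and moved the arm clear.

**Corrections:** my first placing left the carousel about 1.4° off, so I corrected it by the pin. The press then dragged it about 1.7° off again, and I corrected it a second time before sliding the small disc.

**Last checks:**

| Check | Result |
|---|---|
| Carousel angle | about 0° (plate centre within 0.5 mm of the loading point) |
| Large disc off the plate's centre | about 1 mm |
| Small disc off the large disc's centre | 1.2 mm (scene camera), about 2 mm (top camera) |

- **A check that failed:** one ring-search measurement of the small disc's rim did not converge, so I ignored it.
- **A disagreement:** the two cameras differed by 1–2 mm in absolute position, so I went by relative offsets.
- **Flatness:** I judged this by eye only, and the last picture shows the stack lying flat.
- **Bystanders:** my paths were planned to keep clear of the other things on the desk and I noticed no contact. I did not measure their positions again at the end.

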